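# Fold the bit rack down and shut the drill-bit case

### The arm

A 7-joint arm with a two-finger parallel gripper is mounted at the origin on a cart in front of the work surface, level with it; the furniture and walls round the work are solid. World frame = base frame: x ahead of the robot, y to its left, z up, the work surface at z = 0. Lengths are in mm, angles in rad, forces in N, time in s.
With the tool pointing down it reaches from about 400 to 850 mm from the base axis. Payload 6.9 kg.
Tool frame: the origin (TCP) lies at the very end of the fingers, on their centre line; the grasp point (between the pads) lies 19 mm behind it; z points along the fingers, y is the line along which they close (so a half turn about z gives the same grasp; the last joint's range is limited). The gripper opens to 85 mm and grips with 20 to 120 N. Pads are 22 mm wide; open, the fingers measure 114 mm over their backs; the gripper's body (76 mm by 85 mm) begins 54 mm behind the grasp point. The pads swing forward as they close: fully open they stand 13 mm farther back than shut.
Start: joints at [1.252, 0.507, -0.238, 1.5, 0.126, 1.149, -0.155], TCP at [257.557, -569.452, 231.275] pointing down, gripper open.
Joint ranges: [-3.08, 3.08], [-0.24, 2.05], [-1.43, 1.35], [0, 2.5], [-1.52, 4.66], [0.17, 1.96], [-2.89, 2.89]. Speed limits (rad/s): [2.39, 2.39, 3.14, 3.14, 3.14, 3.14, 3.14].

### API

Orientations are given as a unit quaternion [w, x, y, z].
In Python, from rig import read_state, get_image, camera_params, hand_in gives the robot as it stands.
- The arm moves only by the tool apply_moves, never from a script. Its argument "commands" is a list of rows, each a list of 3 entries, a list of its own where there are three numbers: the turn, a rotation vector about the tool's x, y, z in units of 6 degrees (1.0 is 6 degrees), then the shift along the tool's x, y, z in units of 40 mm (1.0 is 40 mm), then the opening, from -1 (shut) to 1 (fully open). A call has 1 to 5 rows; each row shifts and turns the commanded pose from where the row before left it, along the tool's axes as they then stand; what a row does not reach is not made up. A row lasts 1/12 s, in which the tool goes at most 41.7 mm and 7.16 degrees, less where a joint would pass 70% of its speed; a pose out of reach is approached as far as the arm can. A call is refused whole if a number of a shift passes 1 or a number of a turn 1, either way. A call with a gripper value outside its range is refused whole. The fingers move at their own pace and stop on an object; the grip force is fixed at half the most. Time passes only in rows, so rows that do not move let the fingers close. It gives the time, the measured TCP pose, the force, the opening and the grip force at its end, in the units of the state.
- read_state(): the state, without advancing time (a new reading comes with each control period).
- get_image(name): name is "scene" or "side" or "wrist"; returns (picture, depth): 420x560x3 uint8, red, green, blue; 420x560 float32, mm along the optical axis (not along the pixel's ray), 0 where there is no reading.
- camera_params(name): a dict with "vertical_fov" (degrees; the focal length in pixels is half the picture's height over the tangent of half this angle, whatever the lens; pixels are square), "cx", "cy" (the principal point, pixels), "R" (3x3) and "t" (3): a world point X has camera coordinates R X + t. Camera axes: x right, y down, z forward; pixel columns grow to the right and rows downward; lengths in mm; the calibration is good to about 2 mm. The wrist camera is an equidistant fisheye: a pixel r from the principal point sees the ray r / f radians off the axis. A picture is of the moment at which its call begins: read the wrist's pose just before it. camera_params takes no time and is no camera call; for the wrist camera it gives the pose at the moment of the call.
- hand_in(): hands the job in; it is judged then, once.
The state is a dict: "clock": time; "joint_pos": joint angles; "qd": joint speeds; "effort": joint torques, N m; "tool_pos": TCP position; "tool_rot": TCP orientation; "contact_force": force on the tool from outside, world axes, zero at the start; "ft_torque": the same for the moment, N m; "finger_gap": opening from 0.0 (shut) to 1.0 (fully open); "gripper_force": force on a finger pad.
Only numpy, scipy, OpenCV 4.12 (cv2) and the standard library are available. Lean on these libraries where they do the work, as an engineer would, in place of code of your own. Each camera call takes 0.05 s, during which the arm holds its last target. There are 200 camera calls.

### The job

The drill-bit case stands open with its yellow bit rack upright. Using only pushes of the fingertips, fold the rack down flat into the case first, then push the blue lid over from behind and press it fully shut on top of it, without slamming it. Do not pick up or shove the case, leave the things around it where they stand, and finish clear of everything.

Things in the scene. Friction and masses are not known exactly. Their poses are not given: they have to be found in the camera images.
- bit_case: black open-topped drill-bit case, tray 170 mm (its x) by 190 mm (its y) by 45 mm high, walls 4 mm, about 2.2 kg, loose on the table. Origin: centre of its underside. Its +x points from the front wall (grey catch plate) to the lid hinge, away from the robot; its +y to the rack hinge side (left); z up; turned by up to 0.35 rad
- bit_rack (a joint): angle of the yellow bit rack, rad: 0 = folded flat inside the case (its stop), 1.57 = upright; starts about upright. Its free edge folds from above the case's +y side over towards its -y side. The hinge is stiff: it stays at any angle, and 1 to 4 N near the free edge moves it
- rack_hinge (a point): middle of the rack's hinge axis, which runs along the case's x; 80 mm to the case's +y side of its centre, 34 mm above its underside
- rack_edge (a point): middle of the rack's free edge, 130 mm from the hinge axis. The rack is a plate 130 mm along the case's x (centred on the hinge point), 6 mm thick (3 mm either side of the axis); drill bits are clipped to the face that looks into the case, the outer face is plain. Folded, its upper face is 37 mm above the table, 8 mm below the case's rim
- case_lid (a joint): angle of the blue lid, rad: 0 = fully shut on the rim (its stop), 1.57 = standing upright; starts upright or leaning back a little. Its free edge swings towards the case's -x side. The hinge is stiff: it stays at any angle, and 1 to 4 N near the free edge moves it. The upright rack blocks the lid at about 1.4 rad
- lid_hinge (a point): middle of the lid's hinge axis, which runs along the case's y; 86 mm to the case's +x side of its centre, 45.5 mm above its underside
- lid_edge (a point): middle of the lid's free edge, 173 mm from the hinge axis. The lid is a flat plate 194 mm along the case's y, 6 mm thick, all of it on the outer side of the hinge axis: shut, its top face is 51.5 mm above the table (2 mm ribs on it are only decoration)
- glue_bottle: loose white glue bottle with an orange cap, 42x53x138 mm, standing to the case's -y side (right); origin under its centre
- hole_saw: loose red hole saw, 57x57x68 mm, standing on the table to the case's +y side (left) or behind the case; origin under its centre
- tape_measure: loose yellow tape measure, 81x76x31 mm, lying behind the case or to its +y side (left); origin under its centre
Things that resemble listed ones, but are neither listed nor needed, are in the scene too. Leave any purple or turquoise look-alike of the glue_bottle alone.

How it is judged (in metres and radians):
On the way, in this order (a step that is already met when the one before it is completed fails the run):
1. the rack is folded down flat in the case while the lid is still open (value of joint bit_rack below 0.06 rad and value of joint case_lid above 1.2 rad), for 0.2 s.
2. the lid is fully shut over the folded rack (value of joint case_lid below 0.04 rad and value of joint bit_rack below 0.06 rad), for 0.2 s.
At the end, for the whole second after the job is handed in: The rack is folded down (within 0.06 rad of its stop) and the lid is shut over it (within 0.04 rad of its stop); the case stands flat, at rest, within 40 mm of where it was; the bottle (upright), hole saw and tape measure are within 30 mm of where they were (all of step 2 and distance of bit_case from where it was at the start of the episode below 0.04 m and angle between bit_case's own z axis and vertical below 0.05 rad and linear speed of bit_case below 0.02 m/s and distance of each of glue_bottle, hole_saw, tape_measure from where it was at the start of the episode below 0.03 m and angle between glue_bottle's own z axis and vertical below 0.3 rad); the robot touches nothing.
It fails at once if the case is shoved or carried more than 40 mm from its place (distance of bit_case from where it was at the start of the episode above 0.04 m).
It fails at once if the case is lifted or tipped (height (world z) of bit_case above 0.012 m or angle between bit_case's own z axis and vertical above 0.12 rad).
It fails at once if the lid is forced down onto the upright rack (value of joint case_lid below 1.2 rad and value of joint bit_rack above 0.3 rad).
It fails at once if the lid is slammed (closes faster than 3.5 rad/s) (velocity of joint case_lid below -3.5 rad/s).
It fails at once if the glue bottle, hole saw or tape measure is moved more than 30 mm, lifted or knocked over (distance of any of glue_bottle, hole_saw, tape_measure from where it was at the start of the episode above 0.03 m or angle between glue_bottle's own z axis and vertical above 0.3 rad).
It also fails if it takes over 64 s, if anything falls off the work surface, if the arm or the gripper's body presses on something with over 40 N, if the wrist force passes 120 N, or if a joint passes its speed limit or range.

## Working session

There is one attempt and no reset: what is moved stays moved. The work goes in short steps, Python scripts to look and compute and a tool call to move; the robot and the scene stay as the last step left them, time stands still between calls to the robot, and variables do not carry over. Pictures are saved under pics/ and viewed, at most 10 in all, crops included, and the job is handed in when it is done.

Besides the shell and the picture viewer there is one more tool, called as name([rows], argument=value, ...), one row to a line, values as JSON. apply_moves: Moves the arm, as the interface text tells. Its arguments: {"type":"object","properties":{"commands":{"type":"array","items":{"type":"array"}}},"required":["commands"]}

```bash
mkdir -p pics
cat > h.py <<'E'
import numpy as np,cv2
from rig import *
def cam(n):
    p=camera_params(n); im,d=get_image(n); return im,d,p
def pts(d,p):
    f=d.shape[0]/2/np.tan(np.radians(p["vertical_fov"])/2)
    v,u=np.mgrid[:d.shape[0],:d.shape[1]]
    c=np.stack([(u-p["cx"])/f*d,(v-p["cy"])/f*d,d],-1)
    return (c-np.array(p["t"]))@np.array(p["R"])
E
python3 - <<'E'
from h import *
for n in("scene","side"):
    im,d,p=cam(n); cv2.imwrite(f"pics/{n}0.png",im[...,::-1]); np.savez(n+"0.npz",im=im,P=pts(d,p),d=d)
    print(n,(d>0).mean(), -np.array(p["R"]).T@np.array(p["t"]))
print(read_state())
E
```

```text
scene 0.9959778911564626 [ 670.4965061  -941.58620231  695.84567721]
side 0.9961394557823129 [1048.15046954  251.37671908  836.91389287]
{'clock': 0.1, 'joint_pos': array([ 1.25153482,  0.5083155 , -0.23755442,  1.50106692,  0.1256751 ,
        1.14888959, -0.15483238]), 'qd': array([ 0.00059117, -0.00189633,  0.00033025, -0.00247369,  0.00064914,
        0.00044676, -0.00083909]), 'effort': array([-5.58932938e-03, -6.21837401e+01, -2.19521128e+00, -2.50206810e+01,
        1.23954081e-02,  7.72758125e-03,  1.04076994e-05]), 'tool_pos': array([ 257.32474112, -569.05705669,  230.46729218]), 'tool_rot': array([-8.28218494e-04,  9.77532233e-01,  2.10784289e-01, -1.73990501e-04]), 'contact_force': array([ 0.00593069,  0.01431309, -0.52637864]), 'ft_torque': array([-0.00246531,  0.01735227,  0.0043289 ]), 'gripper_force': 0.0, 'finger_gap': 0.9991684527346933}
```

View pics/scene0.png

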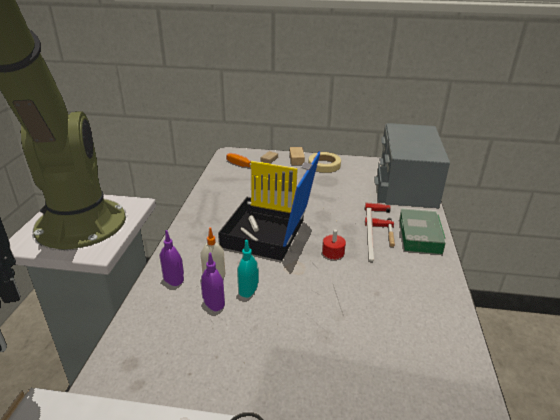

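View pics/side0.png

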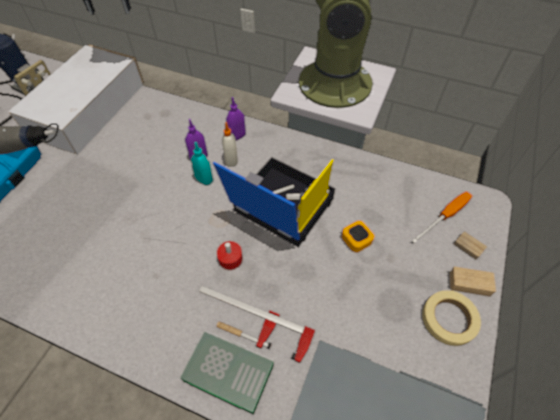

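The scene view shows the case at (262,230), the upright yellow rack at (273,187) and the blue lid at (303,200). The white glue bottle is at (212,250) and the hole saw at (333,246). The side view has the lid at (260,200), rack at (315,193), tape measure at (358,236) and hole saw at (230,255).

What could be mistaken for each thing:
- **Yellow:** rack (315,193), tape measure (358,236), or tape ring (452,316). I choose the upright plate in the case.
- **Blue:** lid (260,200) or the bin at (25,165).
- **Bottle:** white with orange cap (230,147), against purple (195,140) and (235,120) and turquoise (202,165).

Run:
```python
from h import *
def fit(q,n):
    print(n,len(q),"min",q.min(0).round(),"max",q.max(0).round(),"mean",q.mean(0).round(1))
for n in("scene","side"):
    z=np.load(n+"0.npz"); im,P=z["im"],z["P"]; hsv=cv2.cvtColor(im,cv2.COLOR_RGB2HSV)
    H,S,V=[hsv[...,i].astype(int) for i in range(3)]
    for name,m in dict(yel=(H>20)&(H<33)&(S>150)&(V>80),blue=(H>105)&(H<125)&(S>150),red=((H<6)|(H>174))&(S>150),black=(V<45),purple=(H>130)&(H<160)&(S>80),teal=(H>80)&(H<98)&(S>120),org=(H>6)&(H<20)&(S>180)).items():
        k,l,st,c=cv2.connectedComponentsWithStats(m.astype(np.uint8))
        for i in range(1,k):
            if st[i,4]<60: continue
            mm=cv2.erode((l==i).astype(np.uint8),np.ones((3,3)))>0
            q=P[mm]
            if len(q)<20: continue
            q=q[(q[:,2]>-20)&(q[:,0]>250)&(q[:,0]<1100)]
            if len(q)<20: continue
            fit(q,f"{n} {name} px{c[i].round()}")
            if name in("yel","blue") and len(q)>300:
                m0=np.median(q,0);q=q[np.linalg.norm(q-m0,axis=1)<130]
                for _ in range(3):
                    m0=q.mean(0);u,s,vt=np.linalg.svd(q-m0,full_matrices=False);r=(q-m0)@vt[2];q=q[abs(r)<max(3,1.5*r.std())]
                print("   plane n",vt[2].round(3),"m0",m0.round(1),"std",r.std().round(2))
                r2=(q-m0)@vt[:2].T
                hz=np.cross(vt[2],[0,0,1]);hz/=np.linalg.norm(hz);t=(q-m0)@hz;print("   hz",hz.round(3),t.min().round(),t.max().round(),"yaw of hz",np.arctan2(hz[1],hz[0]).round(3))
    cv2.imwrite(f"pics/crop_{n}.png",cv2.resize((im[130:300,150:370] if n=="scene" else im[90:290,170:390])[...,::-1],None,fx=2,fy=2))
a=[cv2.resize(cv2.imread(f"pics/crop_{n}.png"),(398,360)) for n in("scene","side")]
cv2.imwrite("pics/crop.png",np.hstack(a))
```

```text
scene yel px[271. 185.] 858 min [ 452. -942.   30.] max [670. 126. 696.] mean [506.6 106.1 107.5]
   plane n [ 0.188  0.981 -0.04 ] m0 [505.3 110.5 106.6] std 1.52
   hz [ 0.982 -0.188  0.   ] -53.0 69.0 yaw of hz -0.189
scene blue px[300. 200.] 593 min [ 568. -942.   49.] max [670.  75. 696.] mean [598.5 -22.8 142.3]
   plane n [-0.969  0.183  0.167] m0 [598.2 -18.  139.5] std 0.64
   hz [ 0.186  0.983 -0.   ] -70.0 97.0 yaw of hz 1.384
scene red px[377. 207.] 60 min [774. 185.   4.] max [826. 204.  16.] mean [803.9 192.2  11.1]
scene red px[381. 222.] 55 min [789. 105.   5.] max [829. 120.  16.] mean [806.4 111.8  11.3]
scene red px[333. 247.] 316 min [ 662. -942.    3.] max [709. -11. 696.] mean [685.8 -51.7  33. ]
scene black px[258. 231.] 1916 min [ 402. -942.   -1.] max [670. 139. 696.] mean [486.8  14.1  17.2]
scene black px[  6. 269.] 376 min [ 250. -942.  291.] max [ 670. -525.  696.] mean [ 281.4 -556.4  350.7]
scene purple px[171. 263.] 644 min [ 308. -942.    5.] max [ 670. -184.  696.] mean [ 333.5 -200.9   58.5]
scene purple px[212. 286.] 716 min [ 419. -942.    5.] max
[... 1603 characters left out ...]
292. 221.] 171 min [434. -62.  11.] max [1048.  251.  837.] mean [551.9  79.   30.4]
side purple px[236. 121.] 329 min [ 320. -194.   10.] max [1048.  251.  837.] mean [ 339.1 -174.6   68.8]
side purple px[194. 140.] 217 min [ 432. -254.   25.] max [ 466. -224.  118.] mean [ 448.4 -239.3   80.2]
side teal px[201. 166.] 405 min [ 500. -207.   14.] max [1048.  251.  837.] mean [ 517.1 -182.8   69.6]
side teal px[ 13. 159.] 66 min [ 634. -733.   10.] max [1048.  251.  837.] mean [ 657.9 -672.9   34.9]
side teal px[  3. 172.] 26 min [ 683. -706.   12.] max [ 697. -678.   16.] mean [ 690.4 -690.8   13.8]
side org px[456. 205.] 218 min [312. 401.  21.] max [393. 448.  32.] mean [355.2 423.7  28.4]
```

View pics/crop.png

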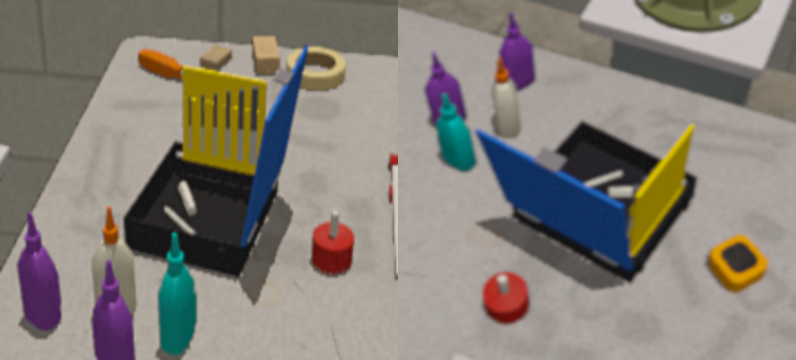

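The yaw is about -0.187 and the case centre about (500,29). The crop confirms the rack and lid, with the hole saw behind and the tape measure to the left. Next I rise, close the fingers and turn the tool to line up with the case.

apply_moves([
  [[0,0,1],[0,0,-0.8],-1],
  [[0,0,1],[0,0,-0.8],-1],
  [[0,0,1],[0.5,-0.8,0],-1],
  [[0,0,1],[0.4,-0.9,0],-1],
  [[0,0,1],[0.3,-0.9,0],-1],
])

```text
clock: 0.52
tool_pos: [294.1, -459.0, 295.1]
tool_rot: [-0.0, 0.999, -0.053, 0.0]
contact_force: [0.9, 1.3, 0.9]
finger_gap: 0.3
gripper_force: 0.0
```

```bash
cat >> h.py <<'E'
from scipy.spatial.transform import Rotation as Ro
C=np.array([500,29.4]);ex=np.array([.982,-.187]);ey=np.array([.187,.982])
def st():
    s=read_state();p=s["tool_pos"];q=s["tool_rot"];R=Ro.from_quat(np.roll(q,-1))
    w=p[:2]-C
    print("clk",round(s["clock"],2),"case-frame",[round(float(v),1) for v in(w@ex,w@ey,p[2])],"gap",round(s["finger_gap"],2),"F",np.round(s["contact_force"],1))
    T=np.stack([np.r_[ex,0],np.r_[-ey,0],[0,0,-1]],1)
    print("turn left (units, tool axes)",np.round(np.degrees((R.inv()*Ro.from_matrix(T)).as_rotvec())/6,2),"q",s["joint_pos"].round(2))
E
python3 -c "from h import *;st()"
```

```text
clk 0.52 case-frame [-110.8, -518.1, 295.1] gap 0.3 F [0.9 1.3 0.9]
turn left (units, tool axes) [-0.   -0.    0.79] q [ 1.05  0.33 -0.14  1.6   0.05  1.21 -0.77]
```

apply_moves([
  [[0,0,0.8],[0.15,-1,0],-1],
  [[0,0,0],[0.15,-1,0],-1],
  [[0,0,0],[0.15,-1,0],-1],
  [[0,0,0],[0.15,-1,0],-1],
  [[0,0,0],[0.15,-1,0],-1],
])

```text
clock: 0.93
tool_pos: [356.5, -266.0, 295.2]
tool_rot: [0.0, 0.996, -0.091, -0.0]
contact_force: [1.9, 0.5, -0.2]
finger_gap: 0.003
gripper_force: 0.0
```

apply_moves([
  [[0,0,0],[0.15,-1,0],-1],
  [[0,0,0],[0.15,-1,0],-1],
  [[0,0,0],[0.15,-1,0],-1],
  [[0,0,0],[0.15,-1,0],-1],
  [[0,0,0],[0.15,-1,0],-1],
])

```text
clock: 1.35
tool_pos: [422.3, -74.9, 295.3]
tool_rot: [0.0, 0.996, -0.091, -0.0]
contact_force: [2.3, -1.0, -0.9]
finger_gap: -0.001
gripper_force: 0.0
```

apply_moves([
  [[0,0,0],[0.15,-1,0],-1],
  [[0,0,0],[0.15,-1,0],-1],
  [[0,0,0],[0.15,-1,0],-1],
  [[0,0,0],[0.15,-1,0],-1],
  [[0,0,0],[0.15,-1,0],-1],
])

```text
clock: 1.77
tool_pos: [488.2, 116.1, 295.2]
tool_rot: [0.0, 0.996, -0.091, -0.0]
contact_force: [0.6, -1.4, 0.4]
finger_gap: -0.003
gripper_force: 0.0
```

```bash
python3 -c "from h import *;st()"
```

```text
clk 1.77 case-frame [-27.8, 83.0, 295.2] gap -0.0 F [ 0.6 -1.4  0.4]
turn left (units, tool axes) [0.   0.   0.05] q [ 0.09  0.29 -0.5   1.7   0.15  1.19 -2.2 ]
```

apply_moves([
  [[0,0,0],[0.1,-0.8,0],-1],
  [[0,0,0],[0.1,-0.4,0],-1],
  [[0,0,0],[0,0,0.9],-1],
  [[0,0,0],[0,0,0.9],-1],
  [[0,0,0],[0,0,0.9],-1],
])

```text
clock: 2.18
tool_pos: [504.7, 160.6, 186.1]
tool_rot: [-0.0, 0.996, -0.091, 0.0]
contact_force: [0.9, -0.6, -0.3]
finger_gap: 0.002
gripper_force: 0.0
```

apply_moves([
  [[0,0,0],[0,0,0.8],-1],
  [[0,0,0],[0,0,0.4],-1],
  [[0,0,0],[0,0,0],-1],
  [[0,0,0],[0,0,0],-1],
])

```text
clock: 2.52
tool_pos: [504.3, 160.0, 138.8]
tool_rot: [0.0, 0.996, -0.091, -0.001]
contact_force: [0.6, 0.3, -0.1]
finger_gap: 0.0
gripper_force: 0.0
```

```bash
python3 -c "from h import *;st()
im,d,p=cam('side');cv2.imwrite('pics/a.png',im[60:320,140:440][:,:,::-1])"
```

```text
clk 2.52 case-frame [-20.2, 129.1, 138.8] gap 0.0 F [ 0.6  0.3 -0.1]
turn left (units, tool axes) [0.01 0.02 0.06] q [-0.04  0.48 -0.46  1.88  0.28  0.85 -2.4 ]
```

View pics/a.png

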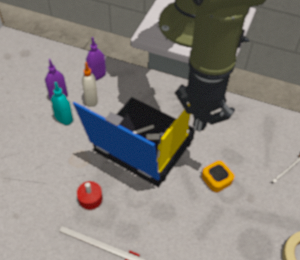

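apply_moves([
  [[0,0,0],[0,0.4,0],-1],
  [[0,0,0],[0,0.4,0],-1],
  [[0,0,0],[0,0.35,0.04],-1],
  [[0,0,0],[0,0.35,0.04],-1],
  [[0,0,0],[0,0.2,0.1],-1],
])

```text
clock: 2.98
tool_pos: [493.7, 92.5, 134.3]
tool_rot: [-0.0, 0.996, -0.092, 0.002]
contact_force: [-0.9, 0.7, 1.1]
finger_gap: -0.001
gripper_force: 0.8
```

```bash
cat >> h.py <<'E'
def angles(tag=None):
    im,d,p=cam("side");P=pts(d,p);hsv=cv2.cvtColor(im,cv2.COLOR_RGB2HSV);H,S,V=[hsv[...,i].astype(int) for i in range(3)]
    w=P[...,:2]-C;near=(np.abs(w@ex)<150)&(np.abs(w@ey)<115)&(P[...,2]>15)&(d>0)
    for n,m in dict(rack=(H>20)&(H<33)&(S>150)&(V>80),lid=(H>105)&(H<125)&(S>150)).items():
        m=cv2.erode((m&near).astype(np.uint8),np.ones((3,3)))>0;q=P[m]
        if len(q)<30: print(n,"few",len(q));continue
        nn=np.linalg.svd(q-q.mean(0),full_matrices=False)[2][2];a=np.r_[ey if n=="rack" else ex,0];nn=nn*np.sign(nn[2] if abs(nn[2])>.5 else nn@a)
        e=(q[:,:2]-C)
        print(n,len(q),"angle",round(float(np.arctan2(nn@a,nn[2])),3),"ex",(e@ex).min().round(),(e@ex).max().round(),"ey",(e@ey).min().round(),(e@ey).max().round(),"z",q[:,2].min().round(),q[:,2].max().round(),"yaw err",round(float(nn@np.r_[ex if n=="rack" else ey,0]),3))
    if tag: cv2.imwrite(f"pics/{tag}.png",cv2.resize(im[60:320,140:440][:,:,::-1],None,fx=1.5,fy=1.5))
E
python3 -c "from h import *;st();angles()"
```

```text
clk 2.98 case-frame [-17.9, 60.8, 134.3] gap -0.0 F [-0.9  0.7  1.1]
turn left (units, tool axes) [-0.01 -0.04  0.04] q [ 0.09  0.45 -0.47  1.96  0.28  0.79 -2.29]
rack 1186 angle 1.249 ex -65.0 64.0 ey 40.0 85.0 z 36.0 160.0 yaw err -0.003
lid 1996 angle 1.737 ex 89.0 121.0 ey -83.0 98.0 z 50.0 217.0 yaw err 0.004
```

apply_moves([
  [[0,0,0],[0,0.26,0.1],-1],
  [[0,0,0],[0,0.26,0.14],-1],
  [[0,0,0],[0,0.3,0.25],-1],
  [[0,0,0],[0,0.3,0.25],-1],
  [[0,0,0],[0,0.19,0.26],-1],
])

```text
clock: 3.45
tool_pos: [483.0, 40.3, 91.7]
tool_rot: [0.0, 0.996, -0.091, 0.0]
contact_force: [0.1, -0.1, 1.4]
finger_gap: -0.0
gripper_force: 0.8
```

apply_moves([
  [[0,0,0],[0,0.19,0.3],-1],
  [[0,0,0],[0,0.11,0.3],-1],
  [[0,0,0],[0,0.11,0.3],-1],
  [[0,0,0],[0,0.06,0.2],-1],
  [[0,0,0],[0,0,0.15],-1],
])

```text
clock: 3.87
tool_pos: [479.0, 22.3, 41.1]
tool_rot: [0.0, 0.996, -0.092, -0.001]
contact_force: [-0.5, 0.1, 0.1]
finger_gap: -0.001
gripper_force: 0.6
```

```bash
python3 -c "from h import *;st();angles('b')"
```

```text
clk 3.87 case-frame [-19.3, -11.0, 41.1] gap -0.0 F [-0.5  0.1  0.1]
turn left (units, tool axes) [0.01 0.01 0.05] q [ 0.16  0.57 -0.38  2.1   0.39  0.54 -2.26]
rack 965 angle 0.032 ex -81.0 56.0 ey -45.0 85.0 z 18.0 46.0 yaw err -0.005
lid 1975 angle 1.738 ex 88.0 121.0 ey -83.0 98.0 z 50.0 217.0 yaw err 0.003
```

Nearly flat; I'll press gently down to the stop.

apply_moves([
  [[0,0,0],[0,0,0.05],-1],
  [[0,0,0],[0,0,0.05],-1],
  [[0,0,0],[0,0,0.03],-1],
  [[0,0,0],[0,0,0],-1],
  [[0,0,0],[0,0,0],-1],
])

```text
clock: 4.33
tool_pos: [479.7, 23.5, 37.2]
tool_rot: [-0.0, 0.996, -0.091, 0.0]
contact_force: [-0.1, -0.8, 0.4]
finger_gap: -0.0
gripper_force: 0.0
```

```bash
python3 -c "from h import *;st();angles()"
```

```text
clk 4.33 case-frame [-18.8, -9.6, 37.2] gap -0.0 F [-0.1 -0.8  0.4]
turn left (units, tool axes) [-0.   -0.01  0.06] q [ 0.15  0.57 -0.37  2.11  0.4   0.53 -2.27]
rack 911 angle -0.009 ex -66.0 58.0 ey -46.0 85.0 z 33.0 44.0 yaw err -0.001
lid 1955 angle 1.738 ex 89.0 120.0 ey -83.0 97.0 z 50.0 218.0 yaw err 0.003
```

apply_moves([
  [[0,0,0],[0,0,0.05],-1],
  [[0,0,0],[0,0,0],-1],
  [[0,0,0],[0,0,0],-1],
  [[0,0,0],[0,0,0],-1],
])

```text
clock: 4.72
tool_pos: [479.9, 23.4, 36.8]
tool_rot: [0.0, 0.996, -0.091, 0.001]
contact_force: [-5.8, -1.0, 25.2]
finger_gap: 0.004
gripper_force: 12.5
```

The rack is on its stop (25 N). I retreat up, then go behind the lid.

apply_moves([
  [[0,0,0],[0,0,-0.6],-1],
  [[0,0,0],[0,0,-1],-1],
  [[0,0,0],[0,0,-1],-1],
  [[0,0,0],[0,0,-1],-1],
  [[0,0,0],[0,0,-1],-1],
])

```text
clock: 5.13
tool_pos: [479.0, 23.5, 221.0]
tool_rot: [-0.0, 0.996, -0.091, 0.0]
contact_force: [2.1, -0.5, -0.4]
finger_gap: 0.001
gripper_force: 0.0
```

apply_moves([
  [[0,0,0],[0,0,-1],-1],
  [[0,0,0],[0,0,-0.9],-1],
  [[0,0,0],[0.8,-0.1,0],-1],
  [[0,0,0],[0.9,-0.1,0],-1],
  [[0,0,0],[0.9,0,0],-1],
])

```text
clock: 5.55
tool_pos: [584.6, 12.7, 296.7]
tool_rot: [0.0, 0.996, -0.091, 0.002]
contact_force: [0.3, 0.5, -0.1]
finger_gap: -0.003
gripper_force: 0.0
```

apply_moves([
  [[0,0,0],[0.9,0,0],-1],
  [[0,0,0],[0.9,0,0],-1],
  [[0,0,0],[0.3,0,0],-1],
  [[0,0,0],[0,0,0],-1],
])

```text
clock: 5.88
tool_pos: [668.0, -4.1, 292.8]
tool_rot: [-0.0, 0.996, -0.092, -0.001]
contact_force: [-0.9, -0.1, -1.4]
finger_gap: -0.0
gripper_force: 0.0
```

```bash
python3 -c "from h import *;st();angles()"
```

```text
clk 5.88 case-frame [171.2, -1.5, 292.8] gap -0.0 F [-0.9 -0.1 -1.4]
turn left (units, tool axes) [-0.    0.01  0.04] q [ 0.23  0.57 -0.5   1.26  0.26  1.38 -2.  ]
rack 1240 angle -0.005 ex -66.0 58.0 ey -47.0 85.0 z 33.0 43.0 yaw err -0.003
lid 1826 angle 1.738 ex 89.0 120.0 ey -88.0 97.0 z 52.0 216.0 yaw err 0.004
```

apply_moves([
  [[0,0,0],[0,0,0.9],-1],
  [[0,0,0],[0,0,0.9],-1],
  [[0,0,0],[0,0,0.7],-1],
  [[0,0,0],[-0.4,0,0],-1],
  [[0,0,0],[-0.4,0,0],-1],
])

```text
clock: 6.35
tool_pos: [631.7, 2.8, 192.7]
tool_rot: [0.0, 0.996, -0.091, -0.002]
contact_force: [-0.1, -0.2, 1.9]
finger_gap: 0.002
gripper_force: 0.0
```

apply_moves([
  [[0,0,0],[-0.3,0,0],-1],
  [[0,0,0],[-0.3,0,0],-1],
  [[0,0,0],[-0.3,0,0],-1],
  [[0,0,0],[-0.3,0,0],-1],
  [[0,0,0],[-0.2,0,0],-1],
])

```text
clock: 6.77
tool_pos: [577.6, 13.4, 195.9]
tool_rot: [0.0, 0.996, -0.091, 0.001]
contact_force: [1.9, 0.5, -1.0]
finger_gap: -0.001
gripper_force: 0.8
```

```bash
python3 -c "from h import *;st();angles()"
```

```text
clk 6.77 case-frame [79.2, -1.2, 195.9] gap -0.0 F [ 1.9  0.5 -1. ]
turn left (units, tool axes) [ 0.   -0.01  0.06] q [ 0.26  0.49 -0.5   1.68  0.27  1.04 -2.08]
rack 335 angle -0.044 ex -66.0 43.0 ey 40.0 85.0 z 33.0 44.0 yaw err 0.001
lid 3470 angle 1.426 ex 60.0 91.0 ey -89.0 97.0 z 50.0 220.0 yaw err 0.004
```

apply_moves([
  [[0,0,0],[-0.3,0,0.1],-1],
  [[0,0,0],[-0.3,0,0.1],-1],
  [[0,0,0],[-0.3,0,0.12],-1],
  [[0,0,0],[-0.3,0,0.16],-1],
  [[0,0,0],[-0.25,0,0.14],-1],
])

```text
clock: 7.23
tool_pos: [521.5, 23.8, 170.5]
tool_rot: [-0.0, 0.996, -0.091, 0.001]
contact_force: [0.8, 0.4, 1.1]
finger_gap: 0.002
gripper_force: 0.7
```

apply_moves([
  [[0,0,0],[-0.28,0,0.23],-1],
  [[0,0,0],[-0.28,0,0.23],-1],
  [[0,0,0],[-0.28,0,0.23],-1],
  [[0,0,0],[-0.18,0,0.25],-1],
  [[0,0,0],[-0.18,0,0.25],-1],
])

```text
clock: 7.65
tool_pos: [474.4, 32.4, 122.7]
tool_rot: [0.0, 0.996, -0.091, 0.0]
contact_force: [0.8, -0.1, 0.3]
finger_gap: -0.001
gripper_force: 0.5
```

```bash
python3 -c "from h import *;st();angles()"
```

```text
clk 7.65 case-frame [-25.7, -1.8, 122.7] gap -0.0 F [ 0.8 -0.1  0.3]
turn left (units, tool axes) [-0.   -0.01  0.06] q [ 0.23  0.44 -0.49  2.03  0.3   0.74 -2.2 ]
rack few 2
lid 3992 angle 0.537 ex -58.0 87.0 ey -91.0 97.0 z 50.0 139.0 yaw err 0.001
```

apply_moves([
  [[0,0,0],[-0.18,0,0.25],-1],
  [[0,0,0],[-0.12,0,0.28],-1],
  [[0,0,0],[-0.12,0,0.28],-1],
  [[0,0,0],[-0.1,0,0.28],-1],
  [[0,0,0],[-0.05,0,0.25],-1],
])

```text
clock: 8.12
tool_pos: [452.6, 36.5, 69.0]
tool_rot: [-0.0, 0.996, -0.091, 0.0]
contact_force: [0.4, 0.2, 1.1]
finger_gap: 0.003
gripper_force: 0.4
```

apply_moves([
  [[0,0,0],[-0.03,0,0.2],-1],
  [[0,0,0],[0,0,0.15],-1],
  [[0,0,0],[0,0,0.05],-1],
  [[0,0,0],[0,0,0],-1],
])

```text
clock: 8.45
tool_pos: [451.4, 36.5, 52.6]
tool_rot: [0.0, 0.996, -0.091, -0.0]
contact_force: [-0.2, 0.0, 1.2]
finger_gap: -0.001
gripper_force: 0.0
```

```bash
python3 -c "from h import *;st();angles()"
```

```text
clk 8.45 case-frame [-49.1, -2.1, 52.6] gap -0.0 F [-0.2  0.   1.2]
turn left (units, tool axes) [0.   0.01 0.05] q [ 0.15  0.52 -0.41  2.16  0.4   0.53 -2.32]
rack few 0
lid 1151 angle 0.004 ex -80.0 84.0 ey -91.0 98.0 z 38.0 58.0 yaw err 0.008
```

apply_moves([
  [[0,0,0],[0,0,0.06],-1],
  [[0,0,0],[0,0,0],-1],
  [[0,0,0],[0,0,0],-1],
  [[0,0,0],[0,0,0],-1],
])

```text
clock: 8.83
tool_pos: [452.0, 36.5, 51.5]
tool_rot: [0.0, 0.996, -0.091, 0.001]
contact_force: [-2.2, 0.0, 10.2]
finger_gap: 0.0
gripper_force: 5.1
```

apply_moves([
  [[0,0,0],[0,0,0.03],-1],
  [[0,0,0],[0,0,0],-1],
  [[0,0,0],[0,0,0],-1],
  [[0,0,0],[0,0,0],-1],
])

```text
clock: 9.17
tool_pos: [452.0, 36.5, 51.3]
tool_rot: [0.0, 0.996, -0.091, 0.001]
contact_force: [-5.3, -1.0, 26.6]
finger_gap: -0.0
gripper_force: 13.1
```

apply_moves([
  [[0,0,0],[0,0,-0.5],-1],
  [[0,0,0],[0,0,-1],-1],
  [[0,0,0],[0,0,-1],-1],
  [[0,0,0],[0,0,-1],-1],
  [[0,0,0],[0,0,-1],-1],
])

```text
clock: 9.58
tool_pos: [451.0, 36.6, 231.6]
tool_rot: [-0.0, 0.996, -0.091, 0.0]
contact_force: [2.2, -1.5, 0.2]
finger_gap: -0.003
gripper_force: 0.0
```

apply_moves([
  [[0,0,0],[0,0,-0.6],-1],
  [[0,0,0],[0,0,0],-1],
  [[0,0,0],[0,0,0],-1],
])

```text
clock: 9.83
tool_pos: [452.2, 36.4, 254.9]
tool_rot: [0.0, 0.996, -0.092, 0.002]
contact_force: [-0.9, 0.3, -1.0]
finger_gap: 0.006
gripper_force: 0.0
```

```bash
python3 -c "from h import *;st();angles('end')"
```

```text
clk 9.83 case-frame [-48.3, -2.0, 254.9] gap 0.01 F [-0.9  0.3 -1. ]
turn left (units, tool axes) [-0.   -0.04  0.05] q [ 0.32  0.24 -0.58  1.89  0.15  1.05 -2.07]
rack few 0
lid 1125 angle -0.002 ex -82.0 85.0 ey -92.0 98.0 z 33.0 57.0 yaw err 0.009
```

View pics/end.png

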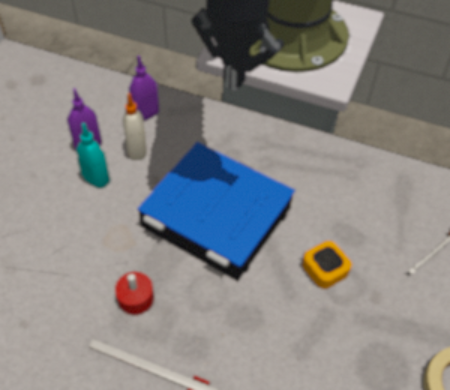

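The picture shows the blue lid flat and shut on the case at (217,205). The bottle (133,130), hole saw (134,292) and tape measure (327,263) are still standing in place, and the arm is clear.

```bash
python3 -c "from rig import *;print(hand_in())"
```

```text
the job is handed in; nothing more can be done
None
```

I folded the rack flat, then pushed the lid shut on top of it. The final picture shows the case in place, the surrounding objects standing and the arm clear; the job is handed in, and no verdict was returned.

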